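Open the bead tin with the unknown thread

ROBOT

A 7-joint arm with a two-finger parallel gripper is mounted at the origin on the work surface. World frame = base frame: x ahead of the robot, y to its left, z up, the work surface at z = 0. Lengths are in mm, angles in rad, forces in N, time in s.
With the tool pointing down it reaches from about 400 to 875 mm from the base axis. Payload 19.3 kg.
Tool frame: the origin (TCP) lies between the finger pads; the fingertips stand 14 mm ahead of it and the grasp point (between the pads) lies 5 mm behind it; z points along the fingers, y is the line along which they close (so a half turn about z gives the same grasp; the last joint's range is limited). The gripper opens to 85 mm and grips with 20 to 120 N. Pads are 22 mm wide; open, the fingers measure 114 mm over their backs; the gripper's body (76 mm by 85 mm) begins 54 mm behind the grasp point. The pads swing forward as they close: fully open they stand 13 mm farther back than shut.
Start: joints at [1.219, 0.521, -0.036, 1.599, 0.021, 1.021, -0.113], TCP at [173.775, -600.348, 245.291] pointing down, gripper open.
Joint ranges: [-2.91, 2.91], [-0.3, 2.13], [-1.5, 1.42], [0.17, 2.43], [-1.26, 4.41], [0.16, 1.93], [-2.52, 2.52]. Speed limits (rad/s): [1.89, 1.89, 2.39, 2.39, 3.01, 3.01, 3.01].

INTERFACE

Orientations are given as a unit quaternion [w, x, y, z].
In Python, from cell import env, grab_frame, calibration, spotter gives the robot as it stands.
- The arm moves only by the tool drive_tool, never from a script. Its argument "steps" is a list of rows, each an object with "xyz": the shift along the tool's x, y, z in units of 0.06 m (1.0 is 0.06 m), a list of three; "roll": the turn about the tool's z in units of 0.12 rad (1.0 is 0.12 rad). In form: [{"xyz": [tx, ty, tz], "roll": roll}, ...]. A call has 1 to 5 rows; each row shifts and turns the commanded pose from where the row before left it, along the tool's axes as they then stand; what a row does not reach is not made up. A row lasts 1/8 s, in which the tool goes at most 62.5 mm and 10.7 degrees, less where a joint would pass 70% of its speed; a pose out of reach is approached as far as the arm can. A call with a number of a shift or a turn outside -1 to 1 is refused whole. A call with a gripper value outside its range is refused whole. "grip" is the opening, from 0 (shut) to 1 (fully open), set as the call begins (left out, the last holds). The fingers move at their own pace and stop on an object; the grip force is fixed at half the most. Time passes only in rows, so rows that do not move let the fingers close. It gives the time, the measured TCP pose, the force, the opening and the grip force at its end, in the units of the state.
- env.sense(): the state, without advancing time (a new reading comes with each control period).
- grab_frame(name): name is "scene" or "top" or "wrist"; returns the picture (400x640x3 uint8, red, green, blue); there is no depth.
- calibration(name): a dict with "camera_matrix" (3x3 intrinsics, pixels), "rvec" (rotation vector, rad) and "tvec" (3), from world to camera coordinates, as OpenCV has them. Camera axes: x right, y down, z forward; pixel columns grow to the right and rows downward; lengths in mm; the calibration is good to about 2 mm. A picture is of the moment at which its call begins: read the wrist's pose just before it. calibration takes no time and is no camera call; for the wrist camera it gives the pose at the moment of the call.
- env.job_done(): hands the job in; it is judged then, once.
Trained networks look in the newest picture that a camera, given by its name, has taken for a name from the list of things; names that differ only in an ending like _2 or _b are one class to them, and where a whole thing is asked for, a point or a joint stands for the part that bears it (a point fixed in the world has none). Each returns a list of dicts, best first, with "confidence" (0 to 1); they miss things now and then, are a little off and sometimes report something else, mostly with a low value. They report only what shows in the picture. A call takes as long as a camera call.
- spotter.recognise(camera, query): "centre" ([row, column] in pixels, amid what is visible of it).
- spotter.outline_of(camera, query): "region" (400x640 bool, what is visible of it) and "centre" ([row, column] in pixels, amid what is visible of it).
- spotter.spot_point(camera, query): "centre" ([row, column] in pixels: a listed point, or the origin of a listed thing).
The state is a dict: "time": time; "qpos": joint angles; "joint_vel": joint speeds; "joint_torque": joint torques, N m; "position": TCP position; "eef_rot": TCP orientation; "force": force on the tool from outside, world axes, zero at the start; "moment": the same for the moment, N m; "gripper_width": finger opening in mm; "grip_force": force on a finger pad.
Only numpy, scipy, OpenCV 4.12 (cv2) and the standard library are available. Lean on these libraries where they do the work, as an engineer would, in place of code of your own. Each camera call takes 0.05 s, during which the arm holds its last target. There are 200 camera calls.

TASK

Pull the bead tin on its sliding carriage all the way out from under the little shelf by the upright tab. Then get its lid off: nobody remembers whether the thread is left- or right-handed, so find out by trying, turn the lid loose the way it gives, and only then lift it straight up. Finish still holding the lid in the gripper, level and about 8 cm above the open tin, the lid touching nothing but the fingers; leave the dice cup, the rack of player boards and the bell undisturbed.

Things in the scene. Friction and masses are not known exactly. Their poses are not given: they have to be found in the camera images.
- caddy: Fixed wooden track, 400 x 140 mm with rails 24 mm high, and a small shelf over its far end. Origin on the ledge, under the tin's axis when the carriage is fully in; x axis along the track, away from the robot; z up.
- shelf_edge (a point): Middle of the lower front edge of the shelf over the caddy, 10 mm nearer the robot than the caddy's origin, 135 mm above the ledge. The shelf board runs 200 mm back from here, 220 mm wide, 18 mm thick, on cheeks that start 40 mm behind this edge. It covers the lid while the carriage is in.
- carriage (a joint): How far the wooden carriage that carries the tin is pulled out along the caddy's -x, m: 0 at the start (fully in), end stop at 0.130 (fully out). Sliding takes about 3 N and it stays where it is left.
- pull_tab (a point): Grip point of the upright wooden pull tab on the carriage, 62 mm above the ledge, 80 mm in front (caddy -x) of the tin's axis. The tab is 14 mm wide along the caddy's y, 22 mm along its x, and its top is 76 mm above the ledge.
- tin (a point): Aluminium bead tin, fixed to the carriage (it cannot turn or lift). This point is the centre of its underside, 24 mm above the ledge; z up, x along the caddy's x. Body 68 mm in diameter and 50 mm high, then a 38 mm wide neck up to 72.5 mm above this point, hidden under the lid.
- lid: Loose round steel screw lid, ribbed edge, 58 mm in diameter, 24 mm high, about 70 g. Origin at the centre of its underside, z up. Screwed on, the origin is 52.5 mm above the tin's point (76.5 mm above the ledge, lid top 100.5 mm), with 1.5 mm of play, and its x axis is within 0.05 rad of the tin's.
- lid_top (a point): Centre of the lid's top. The lid has a quarter-turn lug thread whose hand changes from start to start and cannot be seen. Turned the wrong way it stops hard within 0.25 rad; the right way it turns easily (below 0.2 N m), stays captive up to about 0.65 rad from its start and lifts freely between 0.85 and 1.7 rad; further on it would catch again.
- dice_cup: Loose orange dice cup, 76 mm wide and 90 mm high, standing on the caddy's shelf. Origin at the centre of its underside. Leave alone.
- board_rack: Loose slotted wooden rack with four upright plastic boards, 190 x 130 x 144 mm, standing to one side of the caddy. Origin at the centre of its underside. Leave alone.
- bell: Aluminium table bell, 84 mm wide and 53 mm high, fixed to the ledge on one side of the caddy. Origin at the centre of its underside. Leave alone.
- bell_lever (a joint): Angle of the bell's small spring lever, rad: 0 at rest, up to 0.4 when tapped. Do not tap it.

How it is judged (in metres and radians):
On the way, in this order (a step that is already met when the one before it is completed fails the run):
1. the carriage is pulled out to its end (value of joint carriage above 0.115 m), for 0.2 s.
2. the lid is turned loose (more than 0.6 rad) while still seated on the tin (angle between the x axis of lid and the x axis of tin, either way round above 0.6 rad and z of lid in the frame of tin below 0.058 m and horizontal distance between lid and tin below 0.006 m), for 0.1 s.
At the end, for the whole second after the job is handed in: The carriage is out (beyond 105 mm) and the lid is held still in the fingers, level within 0.25 rad, its underside 105 to 190 mm above the tin's underside (53 to 137 mm above its seat) and within 40 mm of the tin's axis sideways, touching nothing but the fingers (value of joint carriage above 0.105 m and z of lid in the frame of tin between 0.105 and 0.19 m and horizontal distance between lid and tin below 0.04 m and angle between lid's own z axis and vertical below 0.25 rad and linear speed of lid below 0.03 m/s and contact force between the fingers and lid above 1 N and contact force between lid and caddy below 0.1 N and contact force between lid and dice_cup below 0.1 N and contact force between lid and board_rack below 0.1 N and contact force between lid and bell below 0.1 N); the arm keeps its last pose, push and grip.
It fails at once if dice cup disturbed (distance of dice_cup from where it was at the start of the episode above 0.03 m).
It fails at once if board rack disturbed (distance of board_rack from where it was at the start of the episode above 0.03 m).
It fails at once if bell tapped (value of joint bell_lever above 0.15 rad).
It also fails if it takes over 69 s, if anything falls off the work surface, if the arm or the gripper's body presses on something with over 40 N, if the wrist force passes 120 N, or if a joint passes its speed limit or range.

## Working session

There is one attempt and no reset: what is moved stays moved. The work goes in short steps, Python scripts to look and compute and a tool call to move; the robot and the scene stay as the last step left them, time stands still between calls to the robot, and variables do not carry over. Pictures are saved under pics/ and viewed, at most 10 in all, crops included, and the job is handed in when it is done.

Besides the shell and the picture viewer there is one more tool, called after ">>>" in YAML: its name, and indented under it one key for each argument. drive_tool: Moves the arm, as the interface text tells. Shifts and turns lie within -1 to 1; 1 stands for 0.06 m of shift or 0.12 rad of turn. Its arguments: {"type":"object","properties":{"steps":{"type":"array"},"grip":{"type":"number"}},"required":["steps"]}

```bash
mkdir -p pics; cat > h.py <<'E'
import numpy as np, cv2
from cell import env, grab_frame, calibration, spotter
def P(c):
    K=calibration(c); R=cv2.Rodrigues(np.array(K["rvec"],float))[0]
    return np.array(K["camera_matrix"],float)@np.c_[R,np.array(K["tvec"],float).reshape(3)]
def tri(Ps,uv):  # uv list of (col,row)
    x=cv2.triangulatePoints(Ps[0],Ps[1],np.array(uv[0],float),np.array(uv[1],float)).ravel()
    return x[:3]/x[3]
def proj(Pm,X):
    x=Pm@np.r_[X,1]; return x[:2]/x[2]
def rc(c): return (c[1],c[0])
E
python3 - <<'E'
from h import *
s=env.sense(); print({k:np.round(v,3) for k,v in s.items()})
for c in("scene","top"):
    im=grab_frame(c); cv2.imwrite(f"pics/{c}0.png",im[:,:,::-1])
Ps=[P("scene"),P("top")]
for q in("pull_tab","lid_top","shelf_edge","tin","caddy","bell","board_rack","dice_cup"):
    r=[spotter.spot_point(c,q) for c in("scene","top")]
    for c,a in zip(("scene","top"),r): print(q,c,[(np.round(x["centre"]),round(x["confidence"],2)) for x in a[:2]])
    if r[0] and r[1]: print("   ",np.round(tri(Ps,[rc(a[0]["centre"]) for a in r]),1))
E
```

```text
{'time': np.float64(0.0), 'qpos': array([ 1.219,  0.522, -0.036,  1.6  ,  0.021,  1.021, -0.113]), 'joint_vel': array([ 0.001, -0.   , -0.   ,  0.   ,  0.   ,  0.   ,  0.001]), 'joint_torque': array([ 0.0000e+00, -9.2712e+01,  1.9800e+00, -3.6992e+01,  1.8000e-02,
        8.0000e-03,  0.0000e+00]), 'position': array([ 173.666, -600.063,  244.744]), 'eef_rot': array([-0.001,  0.99 ,  0.14 , -0.   ]), 'force': array([-0.703,  0.388, -0.566]), 'moment': array([ 0.014, -0.009, -0.009]), 'grip_force': np.float64(0.0), 'gripper_width': np.float64(85.539)}
pull_tab scene [(array([283., 324.]), 0.8)]
pull_tab top [(array([250., 351.]), 0.58)]
    [550.3 -76.1  52.6]
lid_top scene [(array([243., 348.]), 0.96)]
lid_top top [(array([224., 348.]), 0.64)]
    [627.1 -71.2 102.8]
shelf_edge scene [(array([236., 349.]), 0.78)]
shelf_edge top [(array([223., 352.]), 0.93)]
    [626.8 -74.9 131.7]
tin scene [(array([265., 344.]), 0.77), (array([244., 347.]), 0.69)]
tin top [(array([225., 346.]), 0.82), (array([170., 340.]), 0.52)]
    [630.4 -68.5  16.7]
caddy scene [(array([269., 348.]), 0.62), (array([237., 346.]), 0.57)]
caddy top [(array([224., 346.]), 0.81)]
    [ 6.356e+02 -7.240e+01  2.000e-01]
bell scene [(array([318., 457.]), 0.98)]
bell top [(array([215., 426.]), 0.8)]
    [ 669.2 -322.1    2.4]
board_rack scene [(array([209., 274.]), 0.64)]
board_rack top [(array([210., 261.]), 0.58)]
    [676.1 187.8  -1.5]
dice_cup scene [(array([180., 374.]), 0.71)]
dice_cup top [(array([171., 339.]), 0.85)]
    [765.9 -40.5 164.4]
```

View pics/scene0.png

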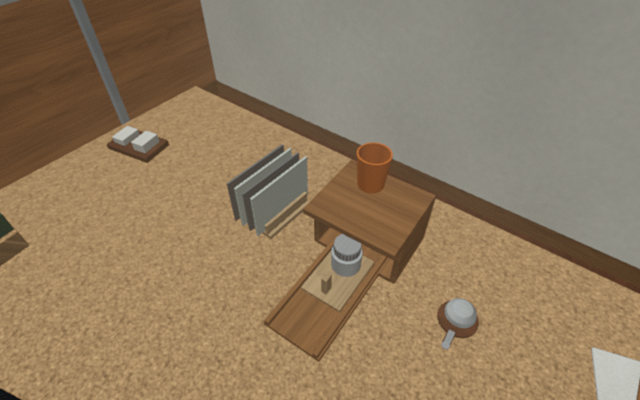

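View pics/top0.png

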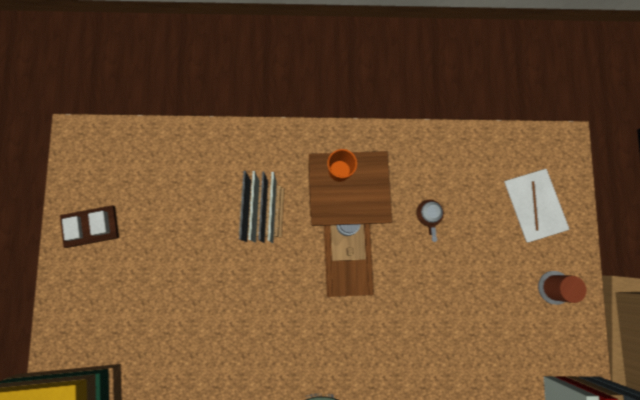

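```bash
python3 - <<'E'
from h import *
Pt=P("top"); Pc=P("scene")
def at(Pm,uv,z):
    A=Pm[:,:2]-0; H=np.c_[Pm[:,0],Pm[:,1],Pm[:,2]*z+Pm[:,3]]
    x=np.linalg.solve(H,np.r_[uv,1]); return np.round(x[:2]/x[2],1)
for z,pts in((153,[(311,224.5),(392,222),(388,152),(309,153)]),(24,[(327,296.5),(373,294.5)])):
    print(z,[at(Pt,p,z) for p in pts])
for q in ("bell_lever","pull_tab"):
  for c in("scene","top"):
    print(q,[ (r["centre"],r["confidence"]) for r in spotter.recognise(c,q)[:2]])
s=env.sense();print(s["qpos"])
E
```

```text
153 [array([618.2,  37.4]), array([ 627.1, -181.6]), array([ 821.7, -174. ]), array([816. ,  44.7])]
24 [array([419.7, -12.8]), array([ 426.4, -147.7])]
bell_lever [([338.8, 447.4], 0.59)]
bell_lever [([210.4, 352.1], 0.16)]
pull_tab [([279.3, 335.6], 0.94)]
pull_tab [([241.8, 346.7], 0.67)]
[ 1.21876579  0.52138821 -0.03629013  1.59951305  0.0212354   1.02109591
 -0.11280237]
```

>>> drive_tool:
  steps:
    - {"xyz": [0,0,0],"roll": 1.0}
    - {"xyz": [0,0,0],"roll": 1.0}
    - {"xyz": [0.49,-0.7,0],"roll": 0}
    - {"xyz": [0.49,-0.7,0],"roll": 0}
    - {"xyz": [0.49,-0.7,0],"roll": 0}

```text
time: 1.72
position: [257.3, -469.4, 245.3]
eef_rot: [0.0, 1.0, 0.021, 0.0]
force: [1.2, -0.5, 0.4]
gripper_width: 85.4
grip_force: 0.0
```

>>> drive_tool:
  steps:
    - {"xyz": [0.49,-0.7,0],"roll": 0}
    - {"xyz": [0.49,-0.7,0],"roll": 0}
    - {"xyz": [0.49,-0.7,0],"roll": 0}
    - {"xyz": [0.49,-0.7,0],"roll": 0}
    - {"xyz": [0.49,-0.7,0],"roll": 0}

```text
time: 2.35
position: [395.5, -253.4, 245.5]
eef_rot: [0.0, 1.0, 0.021, 0.0]
force: [1.5, -0.2, 0.7]
gripper_width: 85.3
grip_force: 0.0
```

>>> drive_tool:
  steps:
    - {"xyz": [0.49,-0.7,0],"roll": 0}
    - {"xyz": [0.49,-0.7,0],"roll": 0}
    - {"xyz": [0.49,-0.7,0],"roll": 0}
    - {"xyz": [0.49,-0.7,0],"roll": 0}
    - {"xyz": [0,0,0],"roll": 0}

```text
time: 2.98
position: [506.8, -78.4, 245.2]
eef_rot: [-0.001, 1.0, 0.024, 0.0]
force: [0.3, -1.4, 0.3]
gripper_width: 85.2
grip_force: 0.0
```

```bash
python3 - <<'E'
from h import *
s=env.sense(); print(s["qpos"].round(3),s["position"].round(1))
Pw=P("wrist");im=grab_frame("wrist"); cv2.imwrite("pics/w0.png",im[:,:,::-1])
Pc=P("scene");Pt=P("top")
w={}
for q in("pull_tab","lid_top","shelf_edge","tin"):
    for a in spotter.spot_point("wrist",q)[:2]: print(q,np.round(a["centre"]),round(a["confidence"],2))
ex=[632.6,-71.6]
c,sn=np.cos(.042),np.sin(.042)
for n,d,z in(("tab",-80,62),("tabtop",-80,76),("lid",0,100.5),("edge",-10,135)):
    print(n,proj(Pw,[ex[0]+d*c,ex[1]+d*sn,z]).round(1))
np.save("Pw0.npy",Pw)
E
```

```text
[ 0.2    0.349 -0.206  1.885  0.087  0.915 -1.57 ] [506.8 -78.4 245.2]
pull_tab [137. 320.] 0.74
lid_top [ 48. 322.] 0.75
lid_top [ 54. 320.] 0.38
shelf_edge [ 54. 321.] 0.73
tab [319.4 135.9]
tabtop [319.3 137.5]
lid [319.3  46.2]
edge [318.9  52.9]
```

View pics/w0.png

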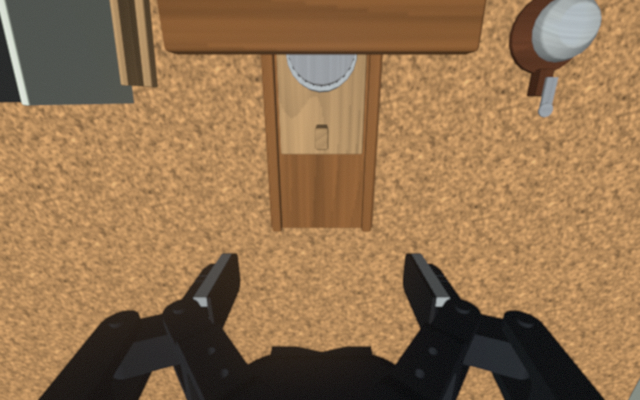

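>>> drive_tool:
  steps:
    - {"xyz": [0.38,-0.01,0.75],"roll": 0}
    - {"xyz": [0.38,-0.01,0.75],"roll": 0}
    - {"xyz": [0,0,0],"roll": 0}

```text
time: 3.6
position: [549.8, -79.4, 152.3]
eef_rot: [-0.0, 1.0, 0.021, -0.002]
force: [-0.7, 0.1, -0.1]
gripper_width: 85.3
grip_force: 0.0
```

```bash
python3 - <<'E'
from h import *
s=env.sense(); print(s["qpos"].round(3),s["position"].round(1),s["eef_rot"].round(3))
K=calibration("wrist");R=cv2.Rodrigues(np.array(K["rvec"],float))[0];print("cam",(-R.T@np.array(K["tvec"]).reshape(3)).round(1))
Pw=P("wrist");im=grab_frame("wrist"); cv2.imwrite("pics/w1.png",im[:,:,::-1])
for q in("pull_tab","lid_top","shelf_edge"):
    for a in spotter.spot_point("wrist",q)[:1]: print(q,np.round(a["centre"]),round(a["confidence"],2)); 
    if q=="pull_tab" and a: print(tri([np.load("Pw0.npy"),Pw],[(320,137),rc(a["centre"])]))
c,sn=np.cos(.042),np.sin(.042)
for n,d,z in(("tab",-80,62),("lid",0,100.5),("edge",-10,135)):
    print(n,proj(Pw,[632.6+d*c,-71.6+d*sn,z]).round(1))
E
```

```text
[ 0.171  0.537 -0.184  1.859  0.135  0.762 -1.616] [549.8 -79.4 152.3] [-0.     1.     0.021 -0.002]
cam [633.4 -77.2 280.5]
pull_tab [205. 319.] 0.74
[551.98219994 -76.88603107  65.56737036]
shelf_edge [120. 315.] 0.89
tab [314.8 202.7]
lid [312.2  98.7]
edge [310.2 120.4]
```

View pics/w1.png

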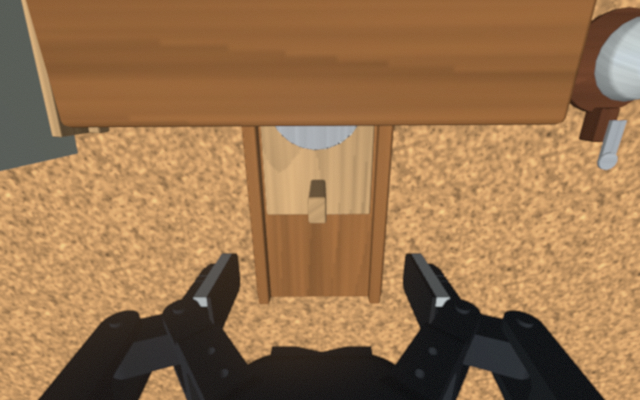

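>>> drive_tool:
  steps:
    - {"xyz": [0.03,-0.05,0.8],"roll": 0}
    - {"xyz": [0,0,0.78],"roll": 0}
    - {"xyz": [0,0,0],"roll": 0}

```text
time: 4.18
position: [551.0, -76.0, 59.6]
eef_rot: [-0.0, 1.0, 0.021, -0.002]
force: [0.2, 0.2, 0.5]
gripper_width: 85.4
grip_force: 0.0
```

>>> drive_tool:
  steps:
    - {"xyz": [0,0,0],"roll": 0}
    - {"xyz": [0,0,0],"roll": 0}
    - {"xyz": [0,0,0],"roll": 0}
    - {"xyz": [0,0,0],"roll": 0}
    - {"xyz": [0,0,0],"roll": 0}
  grip: 0

```text
time: 4.8
position: [552.7, -76.0, 61.3]
eef_rot: [0.0, 1.0, 0.021, 0.0]
force: [-2.5, -0.4, 12.6]
gripper_width: 13.1
grip_force: 58.6
```

>>> drive_tool:
  steps:
    - {"xyz": [-0.3,0,0],"roll": 0}
    - {"xyz": [-0.4,0,0],"roll": 0}
    - {"xyz": [-0.4,0,0],"roll": 0}
    - {"xyz": [-0.4,0,0],"roll": 0}
    - {"xyz": [-0.4,0,0],"roll": 0}

```text
time: 5.42
position: [439.2, -81.3, 61.3]
eef_rot: [0.0, 1.0, 0.021, 0.002]
force: [4.5, -7.0, 5.6]
gripper_width: 13.2
grip_force: 61.4
```

>>> drive_tool:
  steps:
    - {"xyz": [-0.15,0,0],"roll": 0}
    - {"xyz": [-0.1,0,0],"roll": 0}
    - {"xyz": [0,0,0],"roll": 0}
    - {"xyz": [0,0,0],"roll": 0}

```text
time: 5.92
position: [423.9, -82.0, 61.2]
eef_rot: [0.0, 1.0, 0.021, 0.001]
force: [-1.9, -5.3, 17.7]
gripper_width: 13.3
grip_force: 63.2
```

>>> drive_tool:
  steps:
    - {"xyz": [0,0,0],"roll": 0}
    - {"xyz": [0,0,0],"roll": 0}
    - {"xyz": [0,0,0],"roll": 0}
    - {"xyz": [0,0,0],"roll": 0}
  grip: 1

```text
time: 6.42
position: [423.5, -81.2, 60.5]
eef_rot: [-0.0, 1.0, 0.021, -0.0]
force: [0.4, -0.3, 0.1]
gripper_width: 84.0
grip_force: 0.0
```

>>> drive_tool:
  steps:
    - {"xyz": [0,0,-0.8],"roll": 0}
    - {"xyz": [0,0,-0.9],"roll": 0}
    - {"xyz": [0,0,-0.9],"roll": 0}
    - {"xyz": [0,0,0],"roll": 0}

```text
time: 6.92
position: [425.1, -81.5, 219.8]
eef_rot: [0.001, 1.0, 0.021, 0.003]
force: [-0.3, -0.3, -1.0]
gripper_width: 85.3
grip_force: 0.0
```

```bash
python3 - <<'E'
from h import *
s=env.sense(); print(s["qpos"].round(3),s["position"].round(1),s["eef_rot"].round(3))
Pw=P("wrist");im=grab_frame("wrist"); cv2.imwrite("pics/w2.png",im[:,:,::-1])
im=grab_frame("top");im=grab_frame("scene");cv2.imwrite("pics/s2.png",im[:,:,::-1])
np.save("Pw2.npy",Pw); o={}
PP=dict(wrist=Pw,top=P("top"),scene=P("scene"))
for q in("lid_top","tin","pull_tab"):
  for c in PP:
    r=spotter.spot_point(c,q)[:1]
    if r: o[q,c]=rc(r[0]["centre"]); print(q,c,np.round(o[q,c],1),round(r[0]["confidence"],2))
  for c in("top","scene"):
    if (q,c) in o and (q,"wrist") in o: print(q,c,tri([Pw,PP[c]],[o[q,"wrist"],o[q,c]]).round(1))
for m in spotter.outline_of("wrist","lid")[:1]:
    ys,xs=np.where(m["region"]); print("lid box",xs.min(),xs.max(),ys.min(),ys.max(),m["confidence"])
print(proj(Pw,[503.7,-77.5,100.5]))
E
```

```text
[ 0.253  0.258 -0.238  2.103  0.087  0.783 -1.568] [425.1 -81.5 219.8] [0.001 1.    0.021 0.003]
lid_top wrist [320.6 108.7] 0.72
lid_top top [351.7 270.1] 0.77
lid_top scene [458.2 319.4] 0.55
lid_top top [498.3 -79.3  81. ]
lid_top scene [ 515.5 -266.6  294.7]
tin top [347.1 267. ] 0.61
tin scene [310.6 305. ] 0.87
pull_tab wrist [321.5 186.1] 0.69
pull_tab top [353.1 295.4] 0.57
pull_tab scene [285.4 327.3] 0.89
pull_tab top [426.7 -83.5  74.1]
pull_tab scene [420.3 -78.5  61.1]
lid box 286 356 68 142 0.73
[318.96831147 105.65504449]
```

View pics/w2.png

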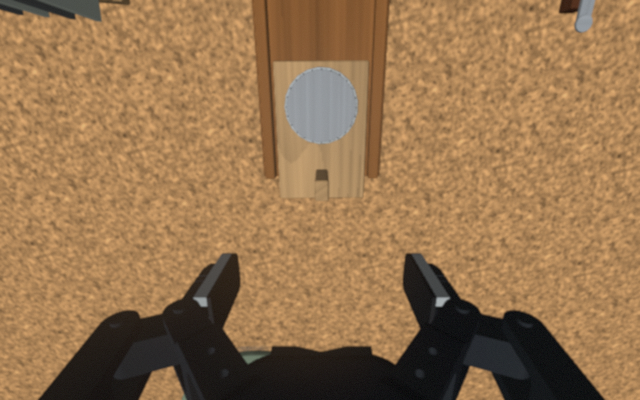

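>>> drive_tool:
  steps:
    - {"xyz": [0.65,0.01,0],"roll": 0}
    - {"xyz": [0.65,0,0.3],"roll": 0}
    - {"xyz": [0,0,0],"roll": -1}
    - {"xyz": [0,0,0],"roll": -1}
    - {"xyz": [0,0,0],"roll": 0}

```text
time: 8.2
position: [501.4, -78.7, 198.3]
eef_rot: [-0.0, 0.99, 0.14, -0.0]
force: [0.2, -1.0, 0.1]
gripper_width: 85.3
grip_force: 0.0
```

```bash
python3 - <<'E'
from h import *
s=env.sense(); print(s["qpos"].round(3),s["position"].round(1),s["eef_rot"].round(3))
E
```

```text
[ 0.257  0.409 -0.281  1.943  0.153  0.811 -1.398] [501.4 -78.7 198.3] [-0.    0.99  0.14 -0.  ]
```

>>> drive_tool:
  steps:
    - {"xyz": [0,0,0.3],"roll": -1}
    - {"xyz": [0,0,0.3],"roll": -1}
    - {"xyz": [0,0,0],"roll": -1}
    - {"xyz": [0,0,0],"roll": -1}
    - {"xyz": [0,0,0],"roll": 0}

```text
time: 8.82
position: [501.4, -78.8, 162.5]
eef_rot: [-0.0, 0.929, 0.37, 0.0]
force: [-0.4, 0.5, 0.1]
gripper_width: 85.5
grip_force: 0.0
```

```bash
python3 - <<'E'
from h import *
s=env.sense(); q=s["eef_rot"]; print(s["qpos"].round(3),s["position"].round(1),q.round(3))
Pw=P("wrist");im=grab_frame("wrist"); cv2.imwrite("pics/w3.png",im[:,:,::-1])
r=spotter.spot_point("wrist","lid_top"); print([(x["centre"],x["confidence"]) for x in r[:2]])
print(proj(Pw,[503.7,-79,100.5]))
from scipy.spatial.transform import Rotation as Ro
R=Ro.from_quat(np.r_[q[1:],q[0]]).as_matrix()
print((R.T@(np.array([503.7,-79,91])-s["position"])).round(1))
E
```

```text
[ 0.333  0.473 -0.386  1.969  0.255  0.746 -1.015] [501.4 -78.8 162.5] [-0.     0.929  0.37   0.   ]
[([221.8, 322.3], 0.96)]
[322.50675438 218.13390995]
[ 1.5  1.7 71.5]
```

View pics/w3.png

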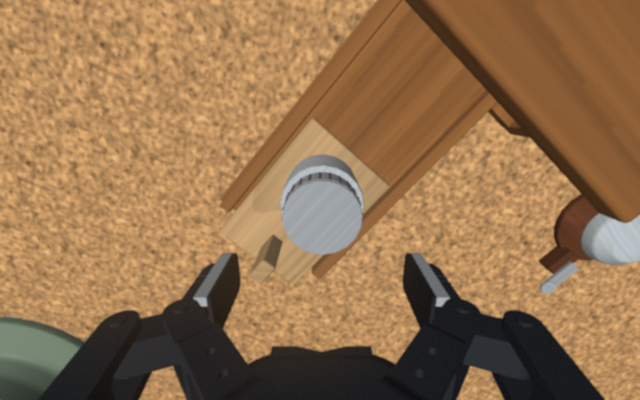

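>>> drive_tool:
  steps:
    - {"xyz": [0.04,0.03,0.6],"roll": 0}
    - {"xyz": [0,0,0.4],"roll": 0}
    - {"xyz": [0,0,0.18],"roll": 0}
    - {"xyz": [0,0,0],"roll": 0}
    - {"xyz": [0,0,0],"roll": 0}

```text
time: 9.55
position: [504.9, -78.3, 92.5]
eef_rot: [0.0, 0.928, 0.371, 0.0]
force: [0.9, -0.2, -0.1]
gripper_width: 85.5
grip_force: 0.0
```

>>> drive_tool:
  steps:
    - {"xyz": [0,0,0],"roll": 0}
    - {"xyz": [0,0,0],"roll": 0}
    - {"xyz": [0,0,0],"roll": 0}
    - {"xyz": [0,0,0],"roll": 0}
  grip: 0

```text
time: 10.05
position: [505.1, -78.3, 92.7]
eef_rot: [0.0, 0.928, 0.372, 0.001]
force: [-1.9, -0.1, 13.9]
gripper_width: 56.4
grip_force: 60.7
```

```bash
python3 - <<'E'
from h import *
s=env.sense(); print({k:np.round(v,3) for k,v in s.items()})
E
```

```text
{'time': np.float64(10.05), 'qpos': array([ 0.288,  0.589, -0.335,  2.005,  0.33 ,  0.598, -1.079]), 'joint_vel': array([ 0.   ,  0.001, -0.001, -0.   , -0.001,  0.001, -0.001]), 'joint_torque': array([ 5.4000e-02, -7.7733e+01, -3.4600e+00, -2.1442e+01,  2.5800e-01,
       -6.6200e-01, -2.5000e-02]), 'position': array([505.066, -78.288,  92.665]), 'eef_rot': array([0.   , 0.928, 0.372, 0.001]), 'force': array([-1.856, -0.091, 13.872]), 'moment': array([0.234, 0.54 , 0.056]), 'grip_force': np.float64(60.672), 'gripper_width': np.float64(56.353)}
```

>>> drive_tool:
  steps:
    - {"xyz": [0,0,0],"roll": -0.5}
    - {"xyz": [0,0,0],"roll": -0.5}
    - {"xyz": [0,0,0],"roll": -0.5}
    - {"xyz": [0,0,0],"roll": 0}

```text
time: 10.55
position: [505.4, -77.4, 92.7]
eef_rot: [0.0, 0.891, 0.454, 0.001]
force: [0.0, 5.9, 12.1]
gripper_width: 56.6
grip_force: 61.4
```

```bash
cat > st.py <<'E'
from h import *
s=env.sense(); print({k:np.round(v,3) for k,v in s.items() if k not in("joint_torque","joint_vel")}); q=s["eef_rot"]; print("yaw",2*np.arctan2(q[2],q[1]))
E
python3 st.py
```

```text
{'time': np.float64(10.55), 'qpos': array([ 0.323,  0.595, -0.384,  2.003,  0.374,  0.609, -0.938]), 'position': array([505.42 , -77.352,  92.661]), 'eef_rot': array([0.   , 0.891, 0.454, 0.001]), 'force': array([6.0000e-03, 5.8650e+00, 1.2114e+01]), 'moment': array([ 1.461,  0.284, -0.131]), 'grip_force': np.float64(61.366), 'gripper_width': np.float64(56.551)}
yaw 0.9430191360117538
```

>>> drive_tool:
  steps:
    - {"xyz": [0,0,0],"roll": -0.4}
    - {"xyz": [0,0,0],"roll": -0.4}
    - {"xyz": [0,0,0],"roll": -0.4}
    - {"xyz": [0,0,0],"roll": 0}

```text
time: 11.05
position: [505.5, -76.7, 92.7]
eef_rot: [-0.0, 0.856, 0.517, 0.002]
force: [-1.9, 11.3, 14.0]
gripper_width: 56.5
grip_force: 61.8
```

```bash
python3 st.py
```

```text
{'time': np.float64(11.05), 'qpos': array([ 0.351,  0.6  , -0.422,  2.002,  0.407,  0.618, -0.827]), 'position': array([505.525, -76.664,  92.741]), 'eef_rot': array([-0.   ,  0.856,  0.517,  0.002]), 'force': array([-1.929, 11.344, 13.981]), 'moment': array([ 2.335,  0.069, -1.323]), 'grip_force': np.float64(61.789), 'gripper_width': np.float64(56.498)}
yaw 1.0856083680519346
```

>>> drive_tool:
  steps:
    - {"xyz": [0,0,0],"roll": 0.6}
    - {"xyz": [0,0,0],"roll": 0.7}
    - {"xyz": [0,0,0],"roll": 0.7}
    - {"xyz": [0,0,0],"roll": 0.7}
    - {"xyz": [0,0,0],"roll": 0}

```text
time: 11.68
position: [505.0, -78.4, 92.6]
eef_rot: [0.001, 0.929, 0.371, 0.001]
force: [-1.5, -0.5, 12.9]
gripper_width: 56.2
grip_force: 61.4
```

```bash
python3 st.py
```

```text
{'time': np.float64(11.675), 'qpos': array([ 0.288,  0.589, -0.334,  2.005,  0.331,  0.598, -1.08 ]), 'position': array([504.989, -78.428,  92.637]), 'eef_rot': array([0.001, 0.929, 0.371, 0.001]), 'force': array([-1.457, -0.46 , 12.883]), 'moment': array([-0.061,  0.605,  0.033]), 'grip_force': np.float64(61.44), 'gripper_width': np.float64(56.197)}
yaw 0.760170895841739
```

>>> drive_tool:
  steps:
    - {"xyz": [0,0,0],"roll": 0}
    - {"xyz": [0,0,0],"roll": 0}
    - {"xyz": [-0.07,0,0],"roll": 0}
    - {"xyz": [0,0,0],"roll": 0}
  grip: 1

```text
time: 12.18
position: [501.1, -81.5, 91.6]
eef_rot: [-0.0, 0.928, 0.372, -0.0]
force: [-0.5, 0.2, -0.3]
gripper_width: 85.2
grip_force: 0.0
```

>>> drive_tool:
  steps:
    - {"xyz": [0,0,0],"roll": 0}
    - {"xyz": [0,0,0],"roll": 0}
    - {"xyz": [0,0,0],"roll": 0}
    - {"xyz": [0,0,0],"roll": 0}
  grip: 0

```text
time: 12.68
position: [502.0, -81.1, 92.2]
eef_rot: [0.0, 0.928, 0.372, 0.001]
force: [-0.7, 0.3, 9.6]
gripper_width: 56.5
grip_force: 62.3
```

>>> drive_tool:
  steps:
    - {"xyz": [0,0,0],"roll": 0.7}
    - {"xyz": [0,0,0],"roll": 0.7}
    - {"xyz": [0,0,0],"roll": 0.7}
    - {"xyz": [0,0,0],"roll": 0.7}
    - {"xyz": [0,0,0],"roll": 0}

```text
time: 13.3
position: [502.3, -80.8, 92.2]
eef_rot: [0.0, 0.978, 0.211, 0.001]
force: [1.6, 2.1, 6.4]
gripper_width: 56.3
grip_force: 62.5
```

```bash
python3 st.py
```

```text
{'time': np.float64(13.3), 'qpos': array([ 0.227,  0.578, -0.245,  2.015,  0.247,  0.574, -1.334]), 'position': array([502.343, -80.789,  92.202]), 'eef_rot': array([0.   , 0.978, 0.211, 0.001]), 'force': array([1.555, 2.115, 6.388]), 'moment': array([ 0.154, -0.42 , -0.009]), 'grip_force': np.float64(62.546), 'gripper_width': np.float64(56.262)}
yaw 0.424878704359348
```

>>> drive_tool:
  steps:
    - {"xyz": [0,0,0],"roll": 0.8}
    - {"xyz": [0,0,0],"roll": 0.8}
    - {"xyz": [0,0,0],"roll": 0.8}
    - {"xyz": [0,0,0],"roll": 0.8}
    - {"xyz": [0,0,0],"roll": 0}

```text
time: 13.92
position: [502.1, -80.0, 92.2]
eef_rot: [-0.0, 1.0, 0.021, 0.001]
force: [-0.3, 6.4, 10.4]
gripper_width: 56.7
grip_force: 63.0
```

>>> drive_tool:
  steps:
    - {"xyz": [0,0,0],"roll": 0.8}
    - {"xyz": [0,0,0],"roll": 0.8}
    - {"xyz": [0,0,0],"roll": 0.8}
    - {"xyz": [0,0,0],"roll": 0.8}
    - {"xyz": [0,0,0],"roll": 0.8}

```text
time: 14.55
position: [501.9, -78.7, 92.2]
eef_rot: [-0.001, 0.976, -0.218, 0.0]
force: [-2.6, 16.4, 13.0]
gripper_width: 56.3
grip_force: 63.3
```

>>> drive_tool:
  steps:
    - {"xyz": [0,0,0],"roll": 0}
    - {"xyz": [0,0,0],"roll": 0}

```text
time: 14.8
position: [502.0, -78.7, 92.2]
eef_rot: [-0.001, 0.976, -0.216, 0.0]
force: [-2.2, 16.2, 12.4]
gripper_width: 56.4
grip_force: 63.3
```

```bash
python3 st.py
```

```text
{'time': np.float64(14.8), 'qpos': array([ 0.052,  0.571, -0.015,  2.025,  0.012,  0.545, -1.978]), 'position': array([501.972, -78.702,  92.18 ]), 'eef_rot': array([-0.001,  0.976, -0.216,  0.   ]), 'force': array([-2.189, 16.175, 12.393]), 'moment': array([ 3.149,  0.441, -0.181]), 'grip_force': np.float64(63.341), 'gripper_width': np.float64(56.373)}
yaw -0.4361793683453157
```

>>> drive_tool:
  steps:
    - {"xyz": [-0.015,-0.03,0],"roll": 0}
    - {"xyz": [0,0,0],"roll": 0}
    - {"xyz": [0,0,-0.1],"roll": 0}
    - {"xyz": [0,0,0],"roll": 0}

```text
time: 15.3
position: [501.7, -78.6, 98.2]
eef_rot: [-0.0, 0.976, -0.217, 0.0]
force: [1.0, 5.7, 2.9]
gripper_width: 56.3
grip_force: 65.1
```

```bash
python3 st.py
```

```text
{'time': np.float64(15.3), 'qpos': array([ 0.049,  0.56 , -0.013,  2.023,  0.012,  0.558, -1.981]), 'position': array([501.701, -78.581,  98.19 ]), 'eef_rot': array([-0.   ,  0.976, -0.217,  0.   ]), 'force': array([1.027, 5.658, 2.86 ]), 'moment': array([ 1.292, -0.194,  0.053]), 'grip_force': np.float64(65.072), 'gripper_width': np.float64(56.327)}
yaw -0.43766921202302755
```

>>> drive_tool:
  steps:
    - {"xyz": [0,0,-0.2],"roll": 0}
    - {"xyz": [0,0,-0.25],"roll": 0}
    - {"xyz": [0,0,-0.25],"roll": 0}
    - {"xyz": [0,0,-0.3],"roll": 0}
    - {"xyz": [0,0,-0.25],"roll": 0}

```text
time: 15.92
position: [501.5, -79.3, 174.2]
eef_rot: [-0.0, 0.976, -0.217, 0.0]
force: [-0.5, 0.6, -1.4]
gripper_width: 56.6
grip_force: 65.2
```

>>> drive_tool:
  steps:
    - {"xyz": [0,0,0],"roll": 0}
    - {"xyz": [0,0,0],"roll": 0}
    - {"xyz": [0,0,0],"roll": 0}
    - {"xyz": [0,0,0],"roll": 0}

```text
time: 16.42
position: [501.2, -79.1, 172.3]
eef_rot: [0.0, 0.976, -0.217, -0.0]
force: [0.8, -0.3, -1.5]
gripper_width: 56.1
grip_force: 65.2
```

```bash
python3 st.py; python3 - <<'E'
from h import *
a=grab_frame("wrist");b=grab_frame("scene")
cv2.imwrite("pics/f.png",np.hstack([a[60:380,140:500],cv2.resize(b[200:380,200:440],(427,320))])[:,:,::-1])
PP={}
for q in("lid_top","tin","pull_tab"):
  for c in("wrist","scene"): print(q,c,[(np.round(x["centre"]),round(x["confidence"],2)) for x in spotter.spot_point(c,q)[:1]])
p=env.sense()["position"]
print(proj(P("scene"),p+[0,0,8]),proj(P("wrist"),p+[0,0,8]),proj(P("scene"),[423.7,-82,62]))
E
```

```text
{'time': np.float64(16.425), 'qpos': array([ 0.047,  0.437, -0.01 ,  1.976,  0.006,  0.729, -1.975]), 'position': array([501.159, -79.123, 172.263]), 'eef_rot': array([ 0.   ,  0.976, -0.217, -0.   ]), 'force': array([ 0.755, -0.313, -1.524]), 'moment': array([ 0.003, -0.01 ,  0.021]), 'grip_force': np.float64(65.163), 'gripper_width': np.float64(56.117)}
yaw -0.43824007960309264
lid_top wrist [(array([274., 320.]), 0.73)]
lid_top scene [(array([263., 313.]), 0.73)]
tin wrist []
tin scene [(array([305., 312.]), 0.83)]
pull_tab wrist []
pull_tab scene [(array([327., 288.]), 0.76)]
[312.55615377 262.86585406] [319.46918954 278.55960473] [289.37989115 327.0461972 ]
```

View pics/f.png

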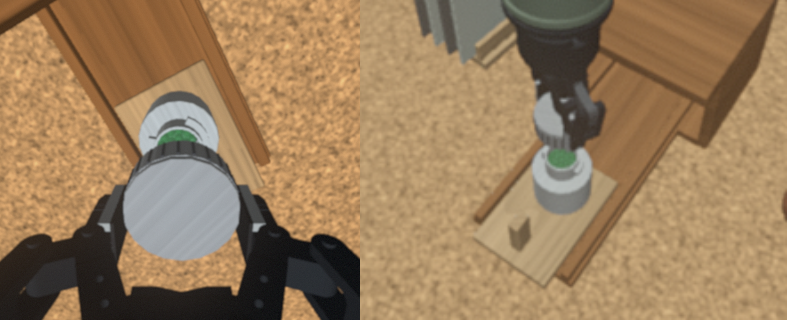

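The picture shows the lid level in the fingers, well above the open tin with its green beads. The carriage is still out, with its tab at scene pixel (288, 327), within 2 px of where it should be.

```bash
python3 -c "
from cell import env
print(env.job_done())"
```

```text
the job is handed in; nothing more can be done
None
```

The carriage is fully out, and the lid turned loose clockwise as seen from above (left-handed thread). It is now held level about 80 mm above its seat on the open tin, nothing else was touched, and the job is handed in; no verdict came back.

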